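# Put up the tall price plate and hold the clip open on it

### The job

Slide the tall price plate straight up out of the slotted rack and stand it upright, fully home and centred, in the slot of the wooden display foot, then let go of it. Next take the spring clip off the rim of the sweet tray by pinching its two levers, and bring it, wide open, down over the middle of the plate's top edge, one jaw well down on each side and clear of the plate, so that the shopkeeper can slip in a price slip. Finish while still holding the clip squeezed open there; do not let go of it or set it down, and leave the other things where they are.

Things in the scene. Friction and masses are not known exactly. Their poses are not given: they have to be found in the camera images.
- rack: Fixed wooden rack, 170 (x) x 126 (y) x 44 mm high, origin at the centre of its underside. Three slots, each 10 mm wide in x and running along y, at x = -50, 0 and +50 mm; slot floor 8 mm above the counter, slat tops at 44 mm. End boards 6 mm thick, 44 mm high, at y = +-60 mm.
- plate: The tall price plate, plain white plastic, 8 mm thick (its x) x 90 wide (y) x 120 tall (z), about 110 g; taller and wider than the two others in the rack, in any of its three slots, standing loosely with 2 mm play. Origin at the centre of its underside. Pinch its top edge across the 8 mm.
- plate_top (a point): Centre of the tall plate's top edge, 120 mm above its origin.
- small_plate_a: Small white plate in another slot of the rack, 8 x 70 x 75 mm tall, origin at the centre of its underside; leave it there.
- small_plate_b: Second small white plate in the rack, the same as the first; leave it there.
- foot: Fixed pale wooden display foot, 80 (x) x 110 (y) mm, origin at the centre of its underside. Two rails form one slot 11 mm wide in x, along the foot's y, open at both ends; floor 10 mm above the counter, straight sides to 36 mm, then a flared mouth, 19 mm wide at its top (49 mm up). The plate may face either way and may lean up to 7 degrees in it.
- foot_slot (a point): Centre of the floor of the foot's slot, 10 mm above the counter; axes as the foot's. The plate's origin belongs here.
- tray: Fixed steel sweet tray, 160 (x) x 200 (y) x 60 mm high, walls 4 mm, origin at the centre of its underside. Heaped with round sweets up to about 70 mm high from x = -41 mm on. The clip is parked on the middle 80 mm of its near (-x) rim, centred at x = -78 mm; the clip's x and y axes are then parallel to the tray's.
- clip: Grey spring clip like a wide clothes peg, 105 mm tall, 46 mm wide along its hinge, 65 g, clamped jaws down on the tray rim. Origin on the hinge, 18 mm above the rim; y along the hinge, z up, x across the halves (shows the +x half). Levers reach 51 mm above it, 34 mm wide, in a V: 48 mm over their outsides at the top, 20 mm at the hinge. Pinch them across x about 35 mm above the hinge.
- clip_jaw (a joint): Opening angle of the clip, rad: 0 parked on the rim (jaws 4 mm apart), 0.54 fully open at a firm stop, where the levers are parallel, 20 mm over their outsides, and the jaw tips 28 mm apart, each half tilted 0.27 rad. The spring closes it: 0.18 N m at 0, 0.42 N m at the stop (about 13 N of pinch).
- clip_tip_a (a point): Inner lower edge of the jaw on the clip's +x half, 45 mm below the hinge.
- clip_tip_b (a point): Inner lower edge of the jaw on the clip's -x half, 45 mm below the hinge.
- tumbler: Loose steel tumbler, 60 mm across, 60 mm tall, origin at the centre of its underside; leave it.
- sweet_box: Loose closed carton, 70 x 110 x 40 mm, origin at the centre of its underside; leave it.
- jar: Loose amber glass jar with steel cap, 70 mm across, 100 mm tall, origin at the centre of its underside; leave it.
- bowl: Loose steel bowl, 100 mm across, 40 mm tall, origin at the centre of its underside; leave it.
Mind the look-alikes: they are no part of the job. Leave any purple look-alike of the plate alone.

How it is judged:
On the way, in this order (a step that is already met when the one before it is completed fails the run):
1. the tall plate is drawn up out of its slot and held (z of plate in the frame of rack above 0.046 m and contact force between the fingers and plate above 1 N and contact force between plate and rack below 0.1 N), for 0.1 s.
2. the tall plate stands upright, home and centred in the foot, let go (x of plate in the frame of foot_slot between -0.006 and 0.006 m and y of plate in the frame of foot_slot between -0.015 and 0.015 m and z of plate in the frame of foot_slot between -0.004 and 0.004 m and angle between plate's own z axis and vertical below 0.14 rad and angle between the x axis of plate and the x axis of foot, either way round below 0.15 rad and contact force between the fingers and plate below 0.3 N), for 0.2 s.
3. the clip is taken off the tray rim and held wide open (value of joint clip_jaw above 0.36 rad and contact force between the fingers and clip above 3 N and height (world z) of clip above 0.11 m and contact force between clip and tray below 0.1 N), for 0.1 s.
At the end, for the whole second after the job is handed in: Tall plate in the foot, untouched by fingers: 6 mm across, 15 along, 4 in height, tilt 0.14 rad, turn 0.15. Clip in the fingers (3 N), open over 0.36 rad, jaw tips either side of the plate, 2 mm clear, 8-50 mm below its top, within 20 mm of its middle, pressing under 1.5 N; both at rest (all of step 2 and value of joint clip_jaw above 0.36 rad and contact force between the fingers and clip above 3 N and ((x of clip_tip_a in the frame of plate above 0.006 m and x of clip_tip_b in the frame of plate below -0.006 m) or (x of clip_tip_a in the frame of plate below -0.006 m and x of clip_tip_b in the frame of plate above 0.006 m)) and z of clip_tip_a in the frame of plate between 0.07 and 0.112 m and z of clip_tip_b in the frame of plate between 0.07 and 0.112 m and y of clip_tip_a in the frame of plate between -0.02 and 0.02 m and y of clip_tip_b in the frame of plate between -0.02 and 0.02 m and contact force between clip and plate below 1.5 N and contact force between clip and foot below 0.3 N and linear speed of each of clip, plate below 0.03 m/s); the arm keeps its last pose, push and grip.
It fails at once if a small plate is moved by more than 30 mm (distance of any of small_plate_a, small_plate_b from where it was at the start of the episode above 0.03 m).
It fails at once if the tumbler, carton, jar or bowl is moved by more than 30 mm (distance of any of tumbler, sweet_box, jar, bowl from where it was at the start of the episode above 0.03 m).
It also fails if it takes over 70 s, if anything falls off the work surface, if the arm or the gripper's body presses on something with over 40 N, if the wrist force passes 120 N, or if a joint passes its speed limit or range.

### The arm

A 6-joint arm with a two-finger parallel gripper is mounted at the origin on the work surface. World frame = base frame: x ahead of the robot, y to its left, z up, the work surface at z = 0. Lengths are in m, angles in rad, forces in N, time in s.
With the tool pointing down it reaches from about 0.3 to 0.875 m from the base axis. Payload 6.4 kg.
Tool frame: the origin (TCP) lies midway between the tips of the shut fingers; the grasp point (between the pads) lies arm.grip_point_offset behind it (arm.grip_point_offset is the distance from the TCP to the grasp point, in m); z points along the fingers, y is the line along which they close (so a half turn about z gives the same grasp; the last joint's range is limited). The gripper opens to 88 mm and grips with 3 to 60 N. Pads are 18 mm wide; open, the fingers measure 123 mm over their backs; the gripper's body (75 mm by 187 mm) begins 45 mm behind the grasp point.
Start: joints at [1.143, 0.181, 1.607, -0, 1.354, -0.206], TCP at [0.126, 0.561, 0.239] pointing down, gripper open.
Joint ranges: [-2.99, 2.99], [-0.89, 2.07], [0.3, 2.58], [-1.14, 4.28], [0, 2.63], [-3.12, 3.12]. Speed limits (rad/s): [2.57, 2.57, 3.01, 3.14, 3.14, 3.14].

### API

Orientations are given as a rotation vector (axis times angle).
In Python, from station import arm gives the robot as it stands.
- The arm moves only by the tool carry_out, never from a script. Its argument "increments" is a list of rows, each a list of 5 numbers: the opening, from 0 (shut) to 1 (fully open), then the shift along the tool's x, y, z in cm, then the turn about the tool's z in degrees. A call has 1 to 12 rows; each row is the pose to reach, as a shift and turn from the pose commanded when the call began, along the tool's axes at that moment; what a row does not reach only later rows make up. A row lasts 1/12 s, in which the tool goes at most 41.7 mm and 7.16 degrees, less where a joint would pass 70% of its speed; a pose out of reach is approached as far as the arm can. A call with a gripper value outside its range is refused whole. The fingers move at their own pace and stop on an object; "newtons" is the grip in N (left out, the last holds). Time passes only in rows, so rows that repeat a pose let the fingers close. It gives the time, the measured TCP pose, the force, the opening and the grip force at its end, in the units of the state.
- arm.state(): the state, without advancing time (a new reading comes with each control period).
- arm.snapshot(name): name is "side" or "top"; returns a dict with "img" (384x512x3 uint8, red, green, blue), "mtx" (3x3 intrinsics, pixels), "D" ([k1, k2, p1, p2, k3] as OpenCV has them; the pictures are not rectified), "origin" and "rotation" of the camera in the world. Camera axes: x right, y up, looking along -z (the intrinsics and any distortion apply to the point x, -y, -z); pixel columns grow to the right and rows downward; lengths in m; the calibration is good to about 2 mm. A picture is of the moment at which its call begins. There is no depth.
- arm.sign_off(): hands the job in; it is judged then, once.
The state is a dict: "t": time; "joint_positions": joint angles; "qvel": joint speeds; "effort": joint torques, N m; "tool_pos": TCP position; "orientation": TCP orientation; "wrist_force": force on the tool from outside, world axes, zero at the start; "ft_torque": the same for the moment, N m; "gripper_width": finger opening in m; "gripper_force": force on a finger pad.
Only numpy, scipy, OpenCV 4.12 (cv2) and the standard library are available. Lean on these libraries where they do the work, as an engineer would, in place of code of your own. Each camera call takes 0.05 s, during which the arm holds its last target. There are 200 camera calls.

## Working session

There is one attempt and no reset: what is moved stays moved. The work goes in short steps, Python scripts to look and compute and a tool call to move; the robot and the scene stay as the last step left them, time stands still between calls to the robot, and variables do not carry over. Pictures are saved under pics/ and viewed, at most 14 in all, crops included, and the job is handed in when it is done.

Besides the shell and the picture viewer there is one more tool, called after "Call:" as name(argument=value, ...), one argument or row to a line, values as JSON. carry_out: Moves the arm, as the interface text tells. Its arguments: {"type":"object","properties":{"increments":{"type":"array"},"newtons":{"type":"number"}},"required":["increments"]}

```bash
mkdir -p pics; ls
cat > h.py <<'E'
import numpy as np,cv2
from station import arm
from scipy.spatial.transform import Rotation as R
def snap(n):
    s=arm.snapshot(n); 
    for k in("mtx","D","origin","rotation"): s[k]=np.array(s[k],float)
    return s
def rotm(s):
    r=s["rotation"]; return r if r.shape==(3,3) else R.from_rotvec(r).as_matrix()
def rays(s,px):
    u=cv2.undistortPoints(np.array(px,float).reshape(-1,1,2),s["mtx"],s["D"]).reshape(-1,2)
    d=np.c_[u[:,0],-u[:,1],-np.ones(len(u))]
    return d@rotm(s).T
def onz(s,px,z):
    d=rays(s,px); return s["origin"]+d*((z-s["origin"][2])/d[:,2])[:,None]
def proj(s,P):
    c=(np.atleast_2d(P)-s["origin"])@rotm(s); c=c*[1,-1,-1]
    return cv2.projectPoints(c.reshape(-1,1,3),np.zeros(3),np.zeros(3),s["mtx"],s["D"])[0].reshape(-1,2)
def tri(s1,p1,s2,p2):
    a,b=rays(s1,[p1])[0],rays(s2,[p2])[0]
    t=np.linalg.lstsq(np.c_[a,-b],s2["origin"]-s1["origin"],rcond=None)[0]
    A=s1["origin"]+t[0]*a;B=s2["origin"]+t[1]*b
    return (A+B)/2,np.linalg.norm(A-B)
def save(n,img): cv2.imwrite("pics/"+n+".png",img[:,:,::-1])
E
python3 - <<'E'
from h import *
print(arm.state(),arm.grip_point_offset)
for n in("side","top"):
    s=snap(n);print(n,s["mtx"],s["D"],s["origin"],s["rotation"]);save(n+"0",s["img"]);np.save(n+"0",s,allow_pickle=True)
E
```

```text
pics
{'t': 0.0, 'joint_positions': array([ 1.14269601e+00,  1.81527050e-01,  1.60797666e+00,  7.11928177e-06,
        1.35376559e+00, -2.06312552e-01]), 'qvel': array([ 1.48879028e-03,  7.13548889e-04, -1.33194926e-03, -1.00295489e-05,
       -3.67170242e-04,  6.55130511e-04]), 'effort': array([-2.12818936e-04, -4.33864403e+01, -3.41850436e+01,  7.02490448e-02,
        3.84296570e-02, -1.36411736e-04]), 'tool_pos': array([0.12625553, 0.56044237, 0.23783313]), 'orientation': array([-3.47613495e-01, -3.12176807e+00,  2.49845392e-03]), 'wrist_force': array([-0.40355927, -0.17565351,  0.29274179]), 'ft_torque': array([ 0.02753251, -0.00926561,  0.01701808]), 'gripper_force': 0.0, 'gripper_width': 0.08822809894231678} 0.0187
side [[417.49083229   0.         252.05574096]
 [  0.         417.49083229 189.64853119]
 [  0.           0.           1.        ]] [-0.12937242  0.          0.          0.          0.        ] [0.52191344 0.62357661 0.73394318] [ 0.05091245 -1.14835326 -2.80319267]
top [[484.11959491   0.         251.4812163 ]
 [  0.         484.11959491 192.46210921]
 [  0.           0.           1.        ]] [-0.13108155  0.          0.          0.          0.        ] [0.37050351 0.00480118 1.06590916] [ 0.17263309 -0.16818067 -1.60235966]
```

View pics/top0.png

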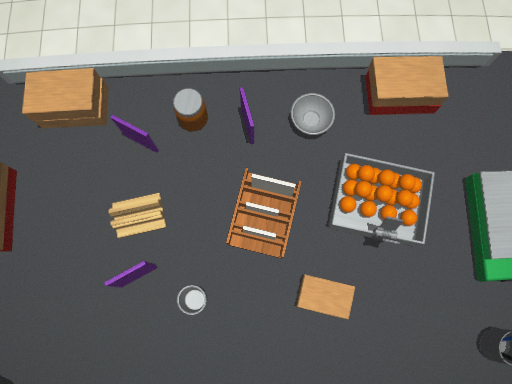

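View pics/side0.png

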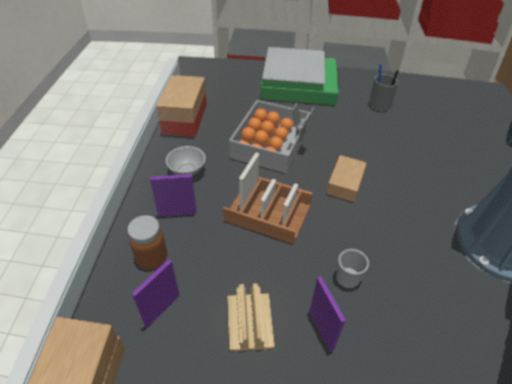

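The top view shows the rack at (265,213), with the tall plate in its upper slot at (273,181). The foot is at (137,215), and the tray is at (383,198) with the clip near (385,235). The side view agrees: tall plate (250,180), foot (250,320), clip (298,120). Next I'll measure these.

Run:
```python
from h import *
t=np.load("top0.npy",allow_pickle=True).item();s=np.load("side0.npy",allow_pickle=True).item()
def blobs(img,lo,hi,roi,amin=30,n=""):
    hsv=cv2.cvtColor(img,cv2.COLOR_RGB2HSV);m=cv2.inRange(hsv,lo,hi)
    k=np.zeros_like(m);x0,y0,x1,y1=roi;k[y0:y1,x0:x1]=m[y0:y1,x0:x1]
    out=[]
    for c in cv2.findContours(k,cv2.RETR_EXTERNAL,cv2.CHAIN_APPROX_NONE)[0]:
        if cv2.contourArea(c)>amin:
            r=cv2.minAreaRect(c);out.append((cv2.contourArea(c),cv2.boxPoints(r)));
    return out
print("origin px",proj(t,[[0.4,0,0],[0.4,0.1,0],[0.5,0,0]]))
for a,b in blobs(t["img"],(0,0,170),(180,60,255),(225,160,310,260)):
    print("white",a,b.round(1).tolist())
    for z in(.128,.083): print(z,onz(t,b,z)[:,:2].round(4).tolist(),onz(t,[b.mean(0)],z).round(4))
for a,b in blobs(t["img"],(0,100,50),(20,255,255),(222,165,310,262),200):
    print("rack",a,b.round(1).tolist(),onz(t,b,.044)[:,:2].round(4).tolist())
for a,b in blobs(t["img"],(10,50,120),(32,255,255),(100,185,175,245),60):
    print("foot",a,b.round(1).tolist(),onz(t,b,.049)[:,:2].round(4).tolist())
c=np.vstack([cv2.resize(t["img"][185:245,100:180],(800,600),interpolation=2)]);
save("crops",np.vstack([np.hstack([cv2.resize(t["img"][185:245,100:180],(400,300),interpolation=2),cv2.resize(t["img"][165:255,225:345][:,:],(400,300),interpolation=2)]),np.hstack([cv2.resize(t["img"][200:260,345:425],(400,300),interpolation=2),cv2.resize(s["img"][90:150,260:340],(400,300),interpolation=2)])]))
```

```text
origin px [[256.56618943 284.12126834]
 [210.64313768 285.7882828 ]
 [254.77877351 238.45221083]]
white 88.0 [[242.39999389648438, 228.60000610351562], [243.1999969482422, 225.3000030517578], [275.6000061035156, 233.39999389648438], [274.79998779296875, 236.6999969482422]]
0.128 [[0.5047, 0.0241], [0.5112, 0.0222], [0.4927, -0.0405], [0.4863, -0.0385]] [[ 0.4987 -0.0082  0.128 ]]
0.083 [[0.5112, 0.025], [0.5179, 0.0231], [0.4986, -0.0426], [0.4919, -0.0406]] [[ 0.5049 -0.0088  0.083 ]]
white 88.0 [[245.39999389648438, 204.60000610351562], [246.1999969482422, 201.3000030517578], [278.6000061035156, 209.39999389648438], [277.79998779296875, 212.6999969482422]]
0.128 [[0.5522, 0.0165], [0.5588, 0.0147], [0.54, -0.0486], [0.5335, -0.0467]] [[ 0.5461 -0.0161  0.128 ]]
0.083 [[0.5609, 0.0171], [0.5678, 0.0152], [0.5481, -0.0512], [0.5413, -0.0491]] [[ 0.5545 -0.0171  0.083 ]]
white 116.5 [[250.89999389648438, 176.60000610351562], [251.6999969482422, 173.10000610351562], [295.29998779296875, 183.60000610351562], [294.5, 187.10000610351562]]
0.128 [[0.6087, 0.0036], [0.6159, 0.0016], [0.5909
[... 161 characters left out ...]
83 ]]
rack 3722.0 [[225.1999969482422, 244.3000030517578], [243.8000030517578, 167.1999969482422], [301.5, 181.10000610351562], [283.0, 258.20001220703125]] [[0.4846, 0.0632], [0.6518, 0.0182], [0.6156, -0.1063], [0.4506, -0.0575]]
foot 940.5 [[108.69999694824219, 217.8000030517578], [161.6999969482422, 206.39999389648438], [166.10000610351562, 227.1999969482422], [113.0999984741211, 238.5]] [[0.5497, 0.3132], [0.5704, 0.1975], [0.525, 0.188], [0.5044, 0.3026]]
foot 582.0 [[106.0999984741211, 203.8000030517578], [158.8000030517578, 191.8000030517578], [161.6999969482422, 204.39999389648438], [109.0, 216.39999389648438]] [[0.5808, 0.3196], [0.6028, 0.2038], [0.5749, 0.1975], [0.5528, 0.3126]]
```

View pics/crops.png

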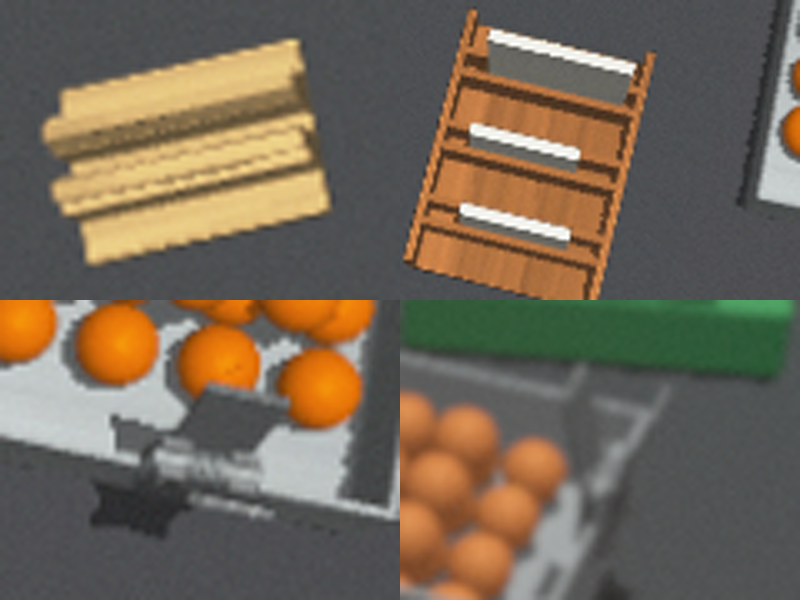

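Rack, small plates and tall plate measure as they should: the plate is 90 mm long at z=.128. The foot needs a closer look, and so does the clip.

Run:
```python
from h import *
t=np.load("top0.npy",allow_pickle=True).item();s=np.load("side0.npy",allow_pickle=True).item()
f=lambda im,x0,y0,x1,y1:cv2.convertScaleAbs(cv2.resize(im[y0:y1,x0:x1],(400,300),interpolation=1),alpha=1.2)
save("foot",np.vstack([np.hstack([f(t["img"],100,190,172,244),f(s["img"],215,280,287,355)]),np.hstack([f(t["img"],360,205,420,250),f(s["img"],270,85,330,130)])]))
# tray outline: corners of steel tray in top, and plate check in side
print("plate top ends in side",proj(s,[[.6123,.0026,.128],[.5873,-.0835,.128],[.5998,-.0405,.128]]).round(1))
# profile across the foot at several stations along its y in the top image
for k in(-.03,0,.03):
    c=np.array([.5535,.254]);ya=np.array([-.175,.985]);xa=np.array([.985,.175])
    d=np.arange(-.05,.055,.002);P=np.c_[c+ya*k+d[:,None]*xa,np.full(len(d),.049)]
    p=proj(t,P).astype(np.float32);v=cv2.remap(t["img"],p[None,:,0].copy(),p[None,:,1].copy(),1)[0].sum(1)//3
    print(k,[(round(a*1000),int(b)) for a,b in zip(d,v)])
```

```text
plate top ends in side [[240.3 178.8]
 [256.6 153.2]
 [248.7 165.6]]
-0.03 [(-50, 81), (-48, 79), (-46, 77), (-44, 78), (-42, 79), (-40, 77), (-38, 134), (-36, 177), (-34, 184), (-32, 186), (-30, 189), (-28, 187), (-26, 186), (-24, 187), (-22, 185), (-20, 126), (-18, 88), (-16, 115), (-14, 164), (-12, 177), (-10, 162), (-8, 169), (-6, 190), (-4, 193), (-2, 187), (0, 159), (2, 171), (4, 164), (6, 123), (8, 87), (10, 85), (12, 94), (14, 108), (16, 112), (18, 139), (20, 168), (22, 179), (24, 181), (26, 184), (28, 187), (30, 184), (32, 182), (34, 177), (36, 175), (38, 136), (40, 95), (42, 80), (44, 79), (46, 78), (48, 80), (50, 77), (52, 76), (54, 77)]
0 [(-50, 79), (-48, 81), (-46, 81), (-44, 80), (-42, 79), (-40, 78), (-38, 136), (-36, 174), (-34, 187), (-32, 190), (-30, 189), (-28, 187), (-26, 183), (-24, 184), (-22, 174), (-20, 119), (-18, 89), (-16, 119), (-14, 167), (-12, 162), (-10, 150), (-8, 177), (-6, 189), (-4, 191), (-2, 184), (0, 156), (2, 170), (4, 155), (6, 110), (8, 82), (10, 87), (12, 101), (14, 102), (16, 111), (18, 141), (20, 170), (22, 178), (24, 180), (26, 183), (28, 186), (30, 185), (32, 182), (34, 177), (36, 174), (38, 121), (40, 89), (42, 80), (44, 80), (46, 79), (48, 80), (50, 78), (52, 78), (54, 78)]
0.03 [(-50, 77), (-48, 77), (-46, 76), (-44, 79), (-42, 81), (-40, 96), (-38, 147), (-36, 181), (-34, 191), (-32, 191), (-30, 188), (-28, 182), (-26, 179), (-24, 177), (-22, 163), (-20, 111), (-18, 80), (-16, 129), (-14, 174), (-12, 163), (-10, 156), (-8, 171), (-6, 182), (-4, 180), (-2, 170), (0, 165), (2, 174), (4, 146), (6, 108), (8, 83), (10, 91), (12, 107), (14, 105), (16, 108), (18, 140), (20, 166), (22, 171), (24, 177), (26, 184), (28, 186), (30, 185), (32, 182), (34, 175), (36, 169), (38, 114), (40, 87), (42, 79), (44, 77), (46, 77), (48, 77), (50, 78), (52, 77), (54, 78)]
```

View pics/foot.png

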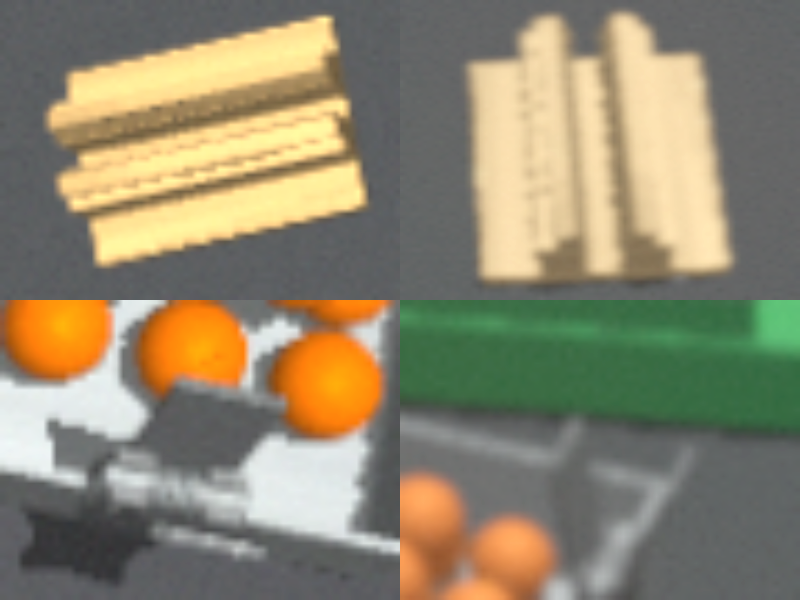

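```bash
cat > m1.py <<'E'
from h import *
t=np.load("top0.npy",allow_pickle=True).item();s=np.load("side0.npy",allow_pickle=True).item()
pt=[(159.8,192.7),(112.6,203),(117.5,238),(166.1,227.3)]
ps=[(227.2,295.5),(269.9,293.7),(229.4,350),(274.9,347.5)]
for z in(0,.01,.02): print(z,onz(t,pt,z)[:,:2].round(4).tolist(),onz(s,ps,z)[:,:2].round(4).tolist())
L=[(386.2,216.7),(402.7,220.8),(382.5,239.2),(399.7,242.8)]
q=onz(t,L,.129);print("levers",q.round(4).tolist(),q.mean(0),np.linalg.norm(q[0]-q[1]))
print("hinge",onz(t,[(374.3,231.3),(397.5,235.8)],.081).round(4).tolist())
print("lever px in side",proj(s,q).round(1).tolist())
g=cv2.cvtColor(t["img"],cv2.COLOR_RGB2GRAY)
def prof(img,a,b,z,n=40):
    P=np.linspace([*a,z],[*b,z],n);p=proj(t,P).astype(np.float32)
    return cv2.remap(g,p[None,:,0].copy(),p[None,:,1].copy(),1)[0].tolist()
# tray rim corners, by eye at z=.06
q=onz(t,[(344,155),(434,172),(427,242),(332,206+2)],.06);print("tray",q.round(4).tolist())
E
python3 m1.py
```

```text
0 [[0.6119, 0.2111], [0.5922, 0.3197], [0.5118, 0.3069], [0.5322, 0.1968]] [[0.6122, 0.2049], [0.5283, 0.1904], [0.5908, 0.3165], [0.5092, 0.3017]]
0.01 [[0.6096, 0.2092], [0.5901, 0.3168], [0.5105, 0.3041], [0.5307, 0.195]] [[0.6109, 0.2106], [0.5282, 0.1963], [0.5899, 0.3207], [0.5093, 0.3061]]
0.02 [[0.6074, 0.2073], [0.588, 0.3138], [0.5091, 0.3012], [0.5292, 0.1932]] [[0.6097, 0.2163], [0.5281, 0.2022], [0.5889, 0.3249], [0.5095, 0.3105]]
levers [[0.5165, -0.2607, 0.129], [0.5069, -0.2933, 0.129], [0.4723, -0.2492, 0.129], [0.4637, -0.283, 0.129]] [ 0.48987366 -0.27154814  0.129     ] 0.03391328157201484
hinge [[0.4947, -0.2465, 0.081], [0.4831, -0.2944, 0.081]]
lever px in side [[292.1, 110.1], [296.4, 103.2], [309.5, 114.1], [313.1, 106.8]]
tray [[0.6665, -0.2006, 0.06], [0.6212, -0.3967, 0.06], [0.4694, -0.3635, 0.06], [0.5508, -0.1657, 0.06]]
```

```bash
cat > go.py <<'E'
import sys
from h import *
# usage: go.py x y z yaw_deg  (yaw = world heading of the line the fingers close along)
def go(x,y,z,yaw):
    s=arm.state();M=R.from_rotvec(s["orientation"]).as_matrix()
    d=M.T@(np.array([x,y,z])-s["tool_pos"])*100
    a=np.degrees(np.arctan2(M[1,1],M[0,1]))
    dt=(yaw-a+90)%180-90        # world ccw; tool z is down, so the tool turn is -dt
    print("t %.2f"%s["t"],"pos",s["tool_pos"].round(4),"axis",round(a,2),"q6",s["joint_positions"].round(2)[[0,5]],"w",round(s["gripper_width"],4),"zaxis",M[:,2].round(3))
    print("shift cm",d.round(2),"turn deg",round(-dt,2))
if __name__=="__main__": go(*map(float,sys.argv[1:]))
E
python3 go.py .600 -.0405 .24 -16.2;python3 go.py .600 -.0405 .1 -16.2
```

```text
t 0.10 pos [0.1263 0.5605 0.2379] axis 77.29 q6 [ 1.14 -0.21] w 0.088 zaxis [-0.001 -0.001 -1.   ]
shift cm [-59.43 -48.2   -0.15] turn deg -86.51
t 0.10 pos [0.1263 0.5605 0.2379] axis 77.29 q6 [ 1.14 -0.21] w 0.088 zaxis [-0.001 -0.001 -1.   ]
shift cm [-59.43 -48.18  13.85] turn deg -86.51
```

Call:
carry_out(
  increments=[
    [1,-3,-2.4,0,5],
    [1,-6,-4.8,0,10],
    [1,-9,-7.2,0,15],
    [1,-12,-9.6,0,20],
    [1,-15,-12,0,25],
    [1,-18,-14.4,0,30],
    [1,-21,-16.8,0,35],
    [1,-24,-19.2,0,40],
    [1,-27,-21.6,0,45],
    [1,-30,-24,0,50],
    [1,-33,-26.4,0,55],
    [1,-36,-28.8,0,60],
  ],
)

```text
t: 1.1
tool_pos: [0.4149, 0.199, 0.2386]
orientation: [-1.868, -2.526, 0.0]
wrist_force: [0.7, 0.4, 0.3]
gripper_width: 0.0879
gripper_force: 0.0
```

```bash
python3 go.py .600 -.0405 .24 -16.2
```

```text
t 1.10 pos [0.4149 0.199  0.2386] axis 17.04 q6 [ 0.19 -0.11] w 0.0879 zaxis [-0.  0. -1.]
shift cm [-28.33  10.68  -0.15] turn deg 33.24
```

Call:
carry_out(
  increments=[
    [1,-2.8,1.1,0,4],
    [1,-5.6,2.2,0,8],
    [1,-8.4,3.3,0,12],
    [1,-11.2,4.4,0,16],
    [1,-14,5.4,0,20],
    [1,-17,6.5,0,24],
    [1,-20,7.6,0,28],
    [1,-23,8.7,0,31],
    [1,-26,9.8,0,33.2],
    [1,-28.3,10.7,0,33.2],
    [1,-28.3,10.7,0,33.2],
    [1,-28.3,10.7,0,33.2],
  ],
)

```text
t: 2.1
tool_pos: [0.6005, -0.0385, 0.2378]
orientation: [-2.508, -1.889, 0.001]
wrist_force: [-1.1, 1.0, 0.3]
gripper_width: 0.0881
gripper_force: 0.0
```

```bash
python3 go.py .600 -.0405 .1 -16.2
python3 - <<'E'
from h import *
for n in("top","side"):
    s=snap(n);print(n,proj(s,[[.6,-.0405,.128]]).round(1));save(n+"1",s["img"]);np.save(n+"1",s,allow_pickle=True)
a=cv2.imread("pics/top1.png")[120:270,190:390];b=cv2.imread("pics/side1.png")[100:250,180:380]
cv2.imwrite("pics/c1.png",np.hstack([cv2.resize(a,(400,300)),cv2.resize(b,(400,300))]))
E
```

```text
t 2.10 pos [ 0.6005 -0.0385  0.2378] axis -16.02 q6 [-0.26  0.02] w 0.0881 zaxis [-0.002  0.001 -1.   ]
shift cm [-0.2   0.03 13.78] turn deg 0.18
top [[273.1 180. ]]
side [[248.6 165.6]]
```

View pics/c1.png

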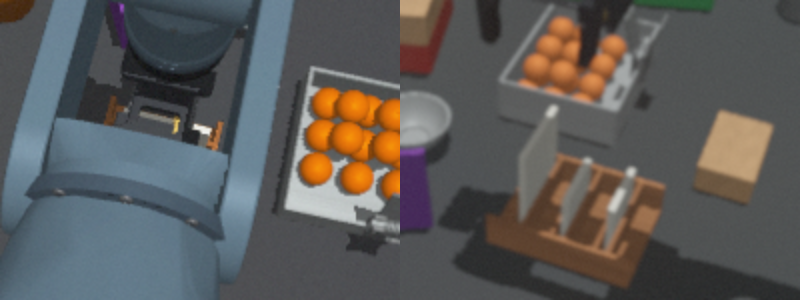

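The top view is blocked by the arm. The side view shows the plate's top edge at about (240,175)–(257,155), which matches the prediction. Descending and gripping now.

Call:
carry_out(
  increments=[
    [1,-0.1,0,3.5,0],
    [1,-0.2,0,7,0],
    [1,-0.2,0,10,0],
    [1,-0.2,0,12,0],
    [1,-0.2,0,13.8,0],
    [1,-0.2,0,13.8,0],
    [0,-0.2,0,13.8,0],
    [0,-0.2,0,13.8,0],
    [0,-0.2,0,13.8,0],
    [0,-0.2,0,13.8,0],
    [0,-0.2,0,13.8,0],
    [0,-0.2,0,13.8,0],
  ],
  newtons=15,
)

```text
t: 3.2
tool_pos: [0.6005, -0.0396, 0.1016]
orientation: [2.507, 1.892, 0.001]
wrist_force: [0.5, 0.4, -0.0]
gripper_width: 0.0501
gripper_force: 0.0
```

Call:
carry_out(
  increments=[
    [0,0,0,0,0],
    [0,0,0,0,0],
    [0,0,0,0,0],
    [0,0,0,0,0],
  ],
)

```text
t: 3.53
tool_pos: [0.6, -0.0396, 0.1007]
orientation: [-2.507, -1.893, 0.0]
wrist_force: [0.7, 0.0, 0.3]
gripper_width: 0.0236
gripper_force: 0.0
```

Call:
carry_out(
  increments=[
    [0,0,0,0,0],
    [0,0,0,0,0],
    [0,0,0,0,0],
    [0,0,0,0,0],
    [0,0,0,0,0],
  ],
  newtons=15,
)

```text
t: 3.95
tool_pos: [0.6, -0.0395, 0.1006]
orientation: [-2.507, -1.893, 0.0]
wrist_force: [0.2, 0.7, -0.2]
gripper_width: 0.008
gripper_force: 15.0
```

```bash
python3 go.py .600 -.0405 .19 -16.2
```

```text
t 3.95 pos [ 0.6    -0.0395  0.1006] axis -15.9 q6 [-0.26  0.01] w 0.008 zaxis [-0.  0. -1.]
shift cm [-0.09  0.03 -8.94] turn deg 0.3
```

Call:
carry_out(
  increments=[
    [0,0,0,-1,0],
    [0,0,0,-2,0],
    [0,0,0,-3,0],
    [0,0,0,-4,0],
    [0,0,0,-5,0],
    [0,0,0,-6,0],
    [0,0,0,-7.5,0],
    [0,0,0,-9,0],
    [0,0,0,-10,0],
    [0,0,0,-10,0],
    [0,0,0,-10,0],
  ],
  newtons=20,
)

```text
t: 4.87
tool_pos: [0.6004, -0.0396, 0.2015]
orientation: [2.506, 1.892, 0.002]
wrist_force: [-0.6, 0.2, -2.3]
gripper_width: 0.0081
gripper_force: 20.0
```

```bash
python3 go.py .5603 .257 .20 10.4
python3 - <<'E'
from h import *
print(arm.state()["wrist_force"],arm.state()["gripper_force"])
s=snap("side");st=arm.state()["tool_pos"]
hsv=cv2.cvtColor(s["img"],cv2.COLOR_RGB2HSV)
print(proj(s,[st,st-[0,0,.0926]]))
save("s2",cv2.resize(s["img"],(768,576)))
E
```

```text
t 4.87 pos [ 0.6004 -0.0396  0.2015] axis -15.91 q6 [-0.26  0.01] w 0.0081 zaxis [ 0.002 -0.    -1.   ]
shift cm [ 27.43 -11.99   0.13] turn deg -26.31
[-0.57522194  0.23463695 -2.25118175] 19.99139872379601
[[248.87209233 139.53339821]
 [248.6187489  172.70544227]]
```

View pics/s2.png

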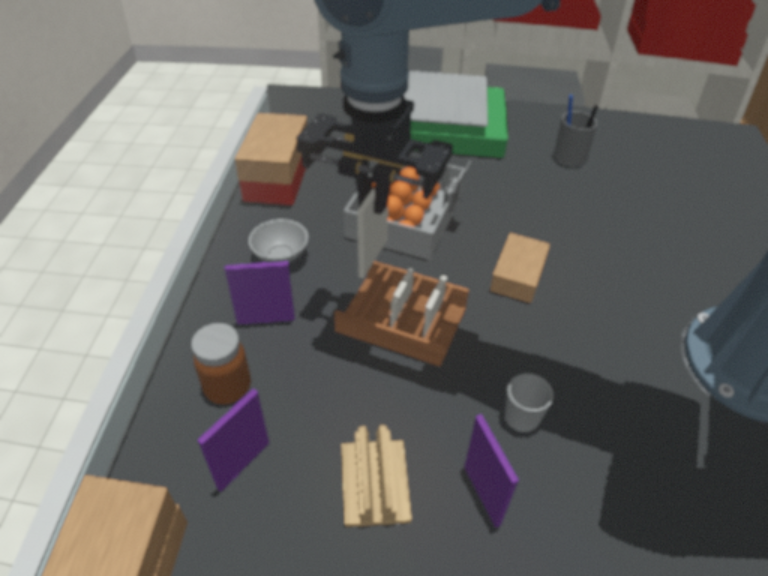

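The plate is held clear of the rack, and both small plates are still in place. Carrying it to the foot.

Call:
carry_out(
  increments=[
    [0,2,-0.9,0,-2],
    [0,5,-2.2,0,-5],
    [0,8,-3.5,0,-8],
    [0,11,-4.8,0,-11],
    [0,14,-6.1,0,-14],
    [0,17,-7.4,0,-17],
    [0,20,-8.7,0,-20],
    [0,23,-10,0,-23],
    [0,25.5,-11.1,0,-25],
    [0,27,-11.8,0,-26.3],
    [0,27.4,-12,0,-26.3],
    [0,27.4,-12,0,-26.3],
  ],
)

```text
t: 5.92
tool_pos: [0.5587, 0.2577, 0.1994]
orientation: [-2.009, -2.414, 0.003]
wrist_force: [0.6, -1.0, -0.6]
gripper_width: 0.0079
gripper_force: 20.0
```

Call:
carry_out(
  increments=[
    [0,0,0,0,0],
    [0,0,0,0,0],
  ],
)

```text
t: 6.08
tool_pos: [0.5599, 0.2555, 0.2002]
orientation: [-2.013, -2.412, 0.002]
wrist_force: [-0.0, -0.8, -2.0]
gripper_width: 0.0077
gripper_force: 20.0
```

```bash
python3 go.py .5603 .257 .1026 10.4
python3 - <<'E'
from h import *
s=snap("side");np.save("side3",s,allow_pickle=True)
save("s3",cv2.resize(s["img"][180:380,170:370],(600,600)))
c=np.array([.5603,.257,0]);a=np.radians(10.4);ya=np.array([-np.sin(a),np.cos(a),0]);xa=np.array([np.cos(a),np.sin(a),0])
P=[c+ya*.055+xa*x+[0,0,.049] for x in(-.0095,0,.0095)]+[c+ya*.045+xa*x+[0,0,.108] for x in(-.004,.004)]
print(((proj(s,P)-[170,180])*3).round(0))
E
```

```text
t 6.08 pos [0.5599 0.2555 0.2002] axis 10.29 q6 [0.24 0.06] w 0.0077 zaxis [-0.001 -0.001 -1.   ]
shift cm [0.14 0.08 9.76] turn deg -0.11
[[263. 474.]
 [247. 475.]
 [230. 476.]
 [254. 411.]
 [239. 412.]]
```

View pics/s3.png

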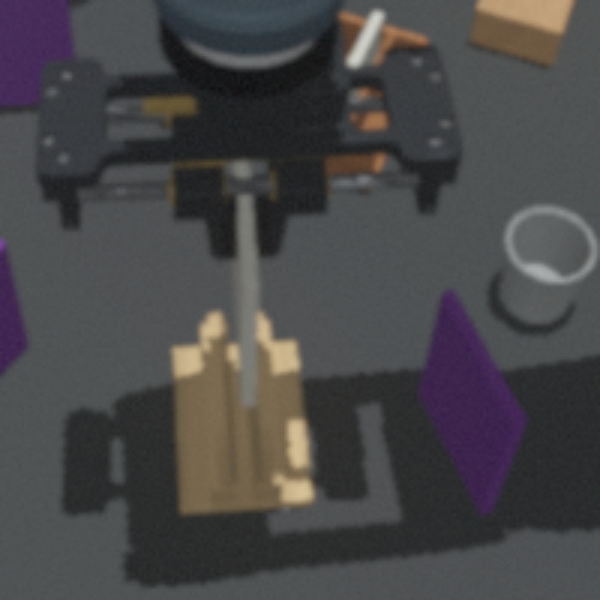

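The plate hangs centred over the slot: its bottom end is at (249,405) in the crop, and the slot mouth is about 230–262. Lowering.

Call:
carry_out(
  increments=[
    [0,0.1,0.1,1,0],
    [0,0.14,0.13,3,0],
    [0,0.14,0.13,5,0],
    [0,0.14,0.13,6,0],
    [0,0.14,0.13,7,0],
    [0,0.14,0.13,7.6,0],
    [0,0.14,0.13,8.2,0],
    [0,0.14,0.13,8.8,0],
    [0,0.14,0.13,9.2,0],
    [0,0.14,0.13,9.4,0],
    [0,0.14,0.13,9.5,0],
    [0,0.14,0.13,9.5,0],
  ],
)

```text
t: 7.13
tool_pos: [0.5609, 0.2586, 0.1059]
orientation: [2.011, 2.413, 0.0]
wrist_force: [-1.1, 0.1, -1.4]
gripper_width: 0.0079
gripper_force: 20.0
```

```bash
python3 go.py .5603 .257 .1026 10.4
```

```text
t 7.13 pos [0.5609 0.2586 0.1059] axis 10.4 q6 [0.24 0.06] w 0.0079 zaxis [ 0.  0. -1.]
shift cm [-0.14 -0.09  0.33] turn deg -0.0
```

Call:
carry_out(
  increments=[
    [0,0,0,0.15,0],
    [0,0,0,0.3,0],
    [0,0,0,0.4,0],
    [0,0,0,0.4,0],
  ],
)

```text
t: 7.47
tool_pos: [0.5614, 0.2587, 0.1026]
orientation: [2.011, 2.413, 0.002]
wrist_force: [-0.5, 0.2, 3.1]
gripper_width: 0.0074
gripper_force: 20.0
```

```bash
python3 go.py .5603 .257 .1026 10.4; python3 -c "
from h import *
print(arm.state()['wrist_force'])"
```

```text
t 7.47 pos [0.5614 0.2587 0.1026] axis 10.39 q6 [0.24 0.06] w 0.0074 zaxis [ 0.001  0.    -1.   ]
shift cm [-0.14 -0.13 -0.  ] turn deg -0.01
[-0.5368316   0.17170906  3.1053631 ]
```

Contact with the floor is at the expected height. Letting go and rising.

Call:
carry_out(
  increments=[
    [0.5,0,0,0,0],
    [0.5,0,0,0,0],
    [0.5,0,0,0,0],
    [0.5,0,0,0,0],
    [0.5,0,0,0,0],
    [0.6,0,0,0,0],
    [0.8,0,0,-2,0],
    [1,0,0,-4,0],
    [1,0,0,-7,0],
    [1,0,0,-10,0],
    [1,0,0,-13,0],
    [1,0,0,-13,0],
  ],
)

```text
t: 8.47
tool_pos: [0.564, 0.2594, 0.2392]
orientation: [2.007, 2.409, 0.014]
wrist_force: [0.7, 0.9, 0.5]
gripper_width: 0.0857
gripper_force: 0.0
```

```bash
python3 go.py .490 -.2715 .24 -14.5
```

```text
t 8.47 pos [0.564  0.2594 0.2392] axis 10.4 q6 [0.24 0.06] w 0.0857 zaxis [ 0.011  0.003 -1.   ]
shift cm [-50.88 -16.87  -0.3 ] turn deg 24.9
```

Call:
carry_out(
  increments=[
    [1,-3,-1,0,2],
    [1,-6.5,-2.1,0,4],
    [1,-10,-3.3,0,6],
    [1,-13.5,-4.5,0,8],
    [1,-17,-5.6,0,10],
    [1,-20.5,-6.8,0,12],
    [1,-24,-8,0,14],
    [1,-27.5,-9.1,0,16],
    [1,-31,-10.3,0,18],
    [1,-34.5,-11.4,0,20],
    [1,-37,-12.3,0,22],
    [1,-38,-12.6,0,24.9],
  ],
)

```text
t: 9.47
tool_pos: [0.5046, -0.1415, 0.2315]
orientation: [2.488, 1.917, -0.001]
wrist_force: [0.4, 0.1, 0.2]
gripper_width: 0.0883
gripper_force: 0.0
```

```bash
python3 go.py .490 -.2715 .24 -14.5
python3 - <<'E'
from h import *
t=snap("top");np.save("top4",t,allow_pickle=True)
f=lambda x0,y0,x1,y1:cv2.resize(t["img"][y0:y1,x0:x1],(400,300),interpolation=1)
save("c4",np.hstack([f(100,190,180,250),f(350,200,430,260)]))
s=snap("side");np.save("side4",s,allow_pickle=True)
E
```

```text
t 9.47 pos [ 0.5046 -0.1415  0.2315] axis -14.79 q6 [-0.5  -0.24] w 0.0883 zaxis [-0.    -0.001 -1.   ]
shift cm [-12.94   1.91  -0.84] turn deg -0.29
```

View pics/c4.png

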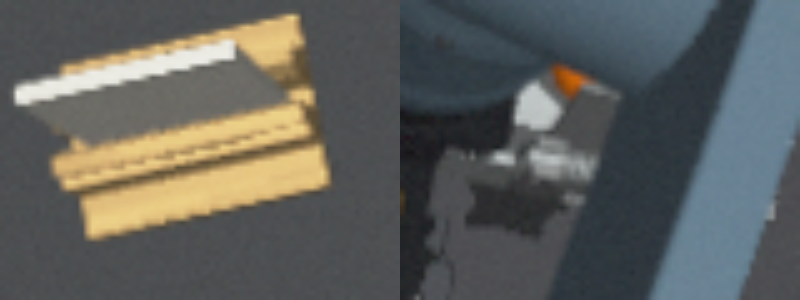

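The plate stands in the foot; its white top edge runs (103,208)–(147,200) in the full image. I'll measure its top and check the clip position in both views.

```bash
cat > pl.py <<'E'
from h import *
import sys
t=np.load(sys.argv[1],allow_pickle=True).item();s=np.load(sys.argv[2],allow_pickle=True).item()
hsv=cv2.cvtColor(t["img"],cv2.COLOR_RGB2HSV);m=cv2.inRange(hsv,(0,0,165),(180,50,255));k=np.zeros_like(m);k[185:250,90:180]=m[185:250,90:180]
c=max(cv2.findContours(k,cv2.RETR_EXTERNAL,cv2.CHAIN_APPROX_NONE)[0],key=cv2.contourArea);b=cv2.boxPoints(cv2.minAreaRect(c))
q=onz(t,b,.130);print(q.round(4).tolist());
o=q.mean(0);print("top centre",o.round(4));e=sorted([(np.linalg.norm(q[i]-q[(i+1)%4]),i) for i in range(4)]);print([round(x[0],4) for x in e])
i=e[-1][1];d=q[(i+1)%4]-q[i];print("yaw y axis",np.degrees(np.arctan2(-d[0],d[1])))
a=np.radians(10.4);print("rel foot (x,y)",np.array([[np.cos(a),np.sin(a)],[-np.sin(a),np.cos(a)]])@(o[:2]-[.5603,.257]))
E
python3 pl.py top4.npy side4.npy
python3 - <<'E'
from h import *
s=np.load("side4.npy",allow_pickle=True).item()
print(proj(s,[[.56,.257,.130]]))
save("s4",np.hstack([cv2.resize(s["img"][230:350,200:300],(400,480)),cv2.resize(s["img"][70:150,255:355],(400,480)[:1]+(480,))]))
E
```

```text
[[0.5577, 0.3021, 0.13], [0.5736, 0.2139, 0.13], [0.5663, 0.2123, 0.13], [0.5504, 0.3003, 0.13]]
top centre [0.562  0.2572 0.13  ]
[np.float64(0.0075), np.float64(0.0075), np.float64(0.0895), np.float64(0.0896)]
yaw y axis -169.82640359767996
rel foot (x,y) [ 0.00170883 -0.00015617]
[[250.76733864 286.31318551]]
```

View pics/s4.png

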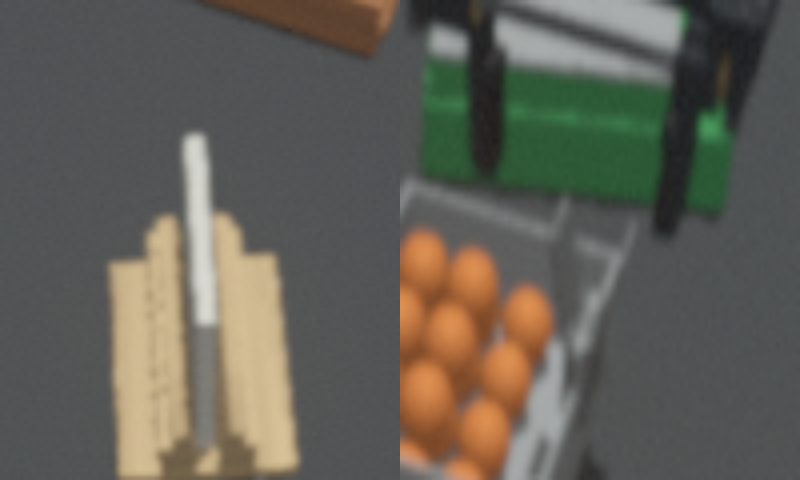

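The plate is upright, with its top centre at (.562,.257,.130) and yaw about 10.2°. Now moving on to the clip.

Call:
carry_out(
  increments=[
    [1,-3.5,0.5,0,0],
    [1,-7,1,0,0],
    [1,-10,1.5,0,0],
    [1,-12,1.8,0,0],
    [1,-12.9,1.9,0,0],
    [1,-12.9,1.9,0,0],
    [1,-12.9,1.9,0,0],
  ],
)

```text
t: 10.15
tool_pos: [0.4916, -0.2664, 0.2314]
orientation: [-2.482, -1.924, -0.001]
wrist_force: [-0.0, -0.1, 0.3]
gripper_width: 0.0878
gripper_force: 0.0
```

```bash
python3 go.py .490 -.2715 .094 -14.5
python3 - <<'E'
from h import *
s=snap("side");np.save("side5",s,allow_pickle=True)
print((proj(s,[arm.state()["tool_pos"],[.49,-.2715,.129],[.49,-.2715,.078]])-[230,60])*5)
save("s5",cv2.resize(s["img"][60:160,230:360],(650,500)))
E
```

```text
t 10.15 pos [ 0.4916 -0.2664  0.2314] axis -14.46 q6 [-0.71 -0.46] w 0.0878 zaxis [-0.     0.001 -1.   ]
shift cm [-0.55 -0.02 13.73] turn deg 0.04
[[379.50510246  69.31236602]
 [363.56707194 242.51940237]
 [354.49005176 323.46173065]]
```

View pics/s5.png

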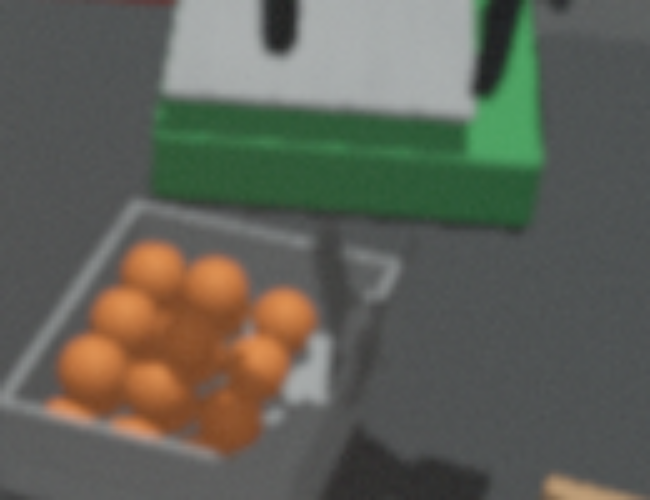

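The +x lever top is at (328,235) in the crop and the -x lever at about (405,245). Their midpoint matches the predicted (363,242). Descending over it.

Call:
carry_out(
  increments=[
    [1,-0.3,0,3,0],
    [1,-0.5,0,6,0],
    [1,-0.5,0,9,0],
    [1,-0.5,0,11,0],
    [1,-0.5,0,12.5,0],
    [1,-0.5,0,13.7,0],
    [1,-0.5,0,13.7,0],
    [0.3,-0.5,0,13.7,0],
    [0.3,-0.5,0,13.7,0],
    [0.3,-0.5,0,13.7,0],
    [0.3,-0.5,0,13.7,0],
  ],
  newtons=35,
)

```text
t: 11.12
tool_pos: [0.4909, -0.273, 0.096]
orientation: [2.482, 1.922, 0.001]
wrist_force: [0.0, 0.3, -0.6]
gripper_width: 0.0636
gripper_force: 0.0
```

```bash
python3 go.py .490 -.2715 .094 -14.5; python3 -c "
from h import *
print(arm.state()['wrist_force'],arm.state()['gripper_force'])"
```

```text
t 11.12 pos [ 0.4909 -0.273   0.096 ] axis -14.5 q6 [-0.72 -0.47] w 0.0636 zaxis [ 0.002 -0.002 -1.   ]
shift cm [ 0.12 -0.13  0.2 ] turn deg 0.0
[ 0.0238892   0.33972532 -0.6083437 ] 0.0
```

Call:
carry_out(
  increments=[
    [0,0,0,0,0],
    [0,0,0,0,0],
    [0,0,0,0,0],
    [0,0,0,0,0],
    [0,0,0,0,0],
    [0,0,0,0,0],
    [0,0,0,0,0],
    [0,0,0,0,0],
  ],
  newtons=30,
)

```text
t: 11.78
tool_pos: [0.4902, -0.2725, 0.0946]
orientation: [-2.484, -1.923, 0.0]
wrist_force: [-0.1, 0.2, -0.1]
gripper_width: 0.0209
gripper_force: 30.0
```

Call:
carry_out(
  increments=[
    [0,0,0,0,0],
    [0,0,0,0,0],
    [0,0,0,0,0],
    [0,0,0,0,0],
  ],
  newtons=30,
)

```text
t: 12.12
tool_pos: [0.4902, -0.2725, 0.0947]
orientation: [2.484, 1.923, -0.0]
wrist_force: [-0.8, -0.9, -1.2]
gripper_width: 0.0207
gripper_force: 30.0
```

Call:
carry_out(
  increments=[
    [0,0,0,-1,0],
    [0,0,0,-2,0],
    [0,0,0,-3.5,0],
    [0,0,0,-5,0],
    [0,0,0,-7,0],
    [0,0,0,-9,0],
    [0,0,0,-11,0],
    [0,0,0,-13,0],
    [0,0,0,-14,0],
    [0,0,0,-14.5,0],
    [0,0,0,-14.5,0],
    [0,0,0,-14.5,0],
  ],
  newtons=30,
)

```text
t: 13.12
tool_pos: [0.49, -0.2723, 0.2392]
orientation: [-2.484, -1.923, 0.0]
wrist_force: [-1.0, 0.3, -0.8]
gripper_width: 0.0208
gripper_force: 30.0
```

```bash
python3 go.py .562 .257 .24 10.2
python3 - <<'E'
from h import *
st=arm.state();print(st['wrist_force'],st['gripper_force'])
s=snap("side");p=st["tool_pos"]
print((proj(s,[p,p-[0,0,.017],p-[0,0,.06]])-[230,30])*5)
save("s6",cv2.resize(s["img"][30:150,230:360],(650,600)))
E
```

```text
t 13.12 pos [ 0.49   -0.2723  0.2392] axis -14.51 q6 [-0.72 -0.47] w 0.0208 zaxis [-0.  0. -1.]
shift cm [53.05 -6.28 -0.06] turn deg -24.71
[-1.00057329  0.34952142 -0.82657764] 29.999536760151386
[[385.01106622 198.44865532]
 [381.56878339 229.98319868]
 [373.11871079 306.85461257]]
```

View pics/s6.png

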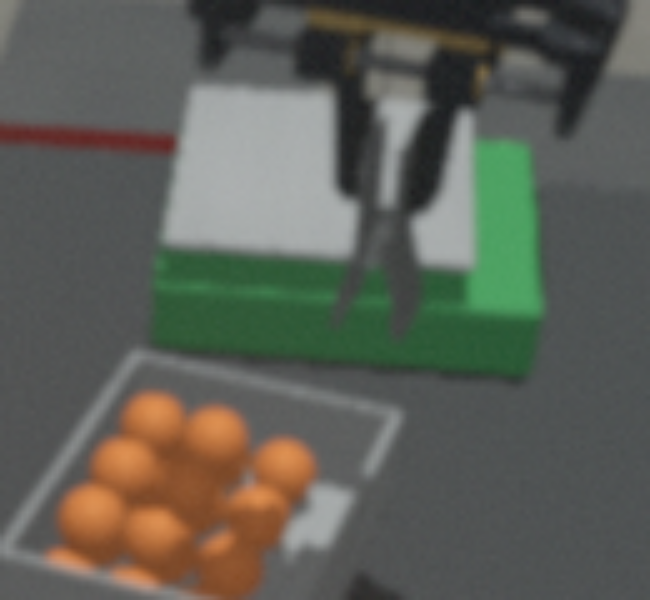

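The clip is held wide open, with jaw tips at (340,322) and (400,335) in the crop, and it is clear of the tray. Carrying it to the plate.

Call:
carry_out(
  increments=[
    [0,1.5,-0.2,0,0],
    [0,4,-0.5,0,-2],
    [0,7,-0.8,0,-4],
    [0,10,-1.2,0,-6],
    [0,13,-1.5,0,-8],
    [0,16,-1.9,0,-10],
    [0,19,-2.3,0,-12],
    [0,22,-2.6,0,-14],
    [0,25,-3,0,-16],
    [0,28,-3.3,0,-18],
    [0,31,-3.7,0,-20],
    [0,33,-3.9,0,-22],
  ],
  newtons=30,
)

```text
t: 14.17
tool_pos: [0.5339, 0.0603, 0.2385]
orientation: [-2.066, -2.363, 0.001]
wrist_force: [0.9, -0.0, -0.7]
gripper_width: 0.0205
gripper_force: 30.0
```

```bash
python3 go.py .562 .257 .24 10.2
```

```text
t 14.17 pos [0.5339 0.0603 0.2385] axis 7.69 q6 [-0.11 -0.24] w 0.0205 zaxis [-0.002  0.001 -1.   ]
shift cm [19.12  5.41 -0.13] turn deg -2.51
```

Call:
carry_out(
  increments=[
    [0,3,0.9,0,-1],
    [0,6,1.7,0,-2],
    [0,9,2.6,0,-2.5],
    [0,12,3.4,0,-2.5],
    [0,14.5,4.1,0,-2.5],
    [0,17,4.8,0,-2.5],
    [0,18.3,5.2,0,-2.5],
    [0,18.8,5.3,0,-2.5],
    [0,18.8,5.3,0,-2.5],
    [0,18.8,5.3,0,-2.5],
    [0,18.8,5.3,0,-2.5],
  ],
)

```text
t: 15.08
tool_pos: [0.563, 0.2488, 0.2395]
orientation: [-2.021, -2.405, 0.001]
wrist_force: [0.8, -1.0, -0.7]
gripper_width: 0.0205
gripper_force: 30.0
```

```bash
python3 go.py .562 .257 .165 10.2
python3 - <<'E'
from h import *
st=arm.state()
s=snap("side");p=st["tool_pos"]
print((proj(s,[p,p-[0,0,.017],p-[0,0,.06],[.562,.257,.13]])-[190,200])*4)
save("s7",cv2.resize(s["img"][200:350,190:310],(480,600)))
E
```

```text
t 15.08 pos [0.563  0.2488 0.2395] axis 9.92 q6 [0.22 0.05] w 0.0205 zaxis [-0.001 -0.001 -1.   ]
shift cm [0.83 0.04 7.45] turn deg -0.28
[[240.18933267 168.84908351]
 [239.83926756 196.23740866]
 [239.01545883 260.80950154]
 [238.29090712 344.74052844]]
```

View pics/s7.png

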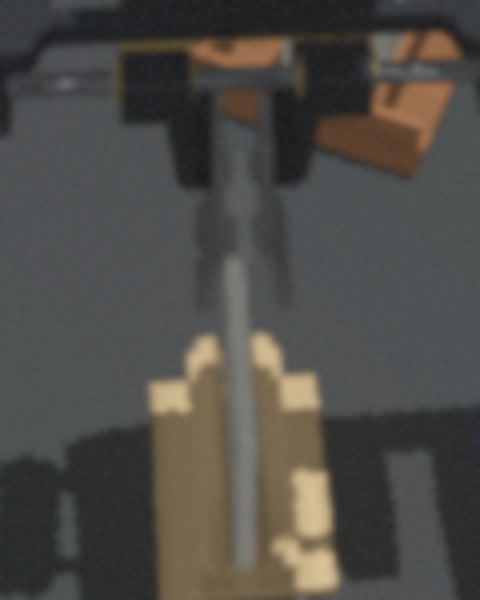

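The jaws straddle the plate line: tips are at x≈203 and 287 in the crop, with the plate at about 240. I'll nudge it 1 mm towards +x and lower it.

Call:
carry_out(
  increments=[
    [0,0.4,0.06,0,-0.3],
    [0,0.8,0.12,0.5,-0.3],
    [0,0.8,0.12,1.2,-0.3],
    [0,0.8,0.12,2,-0.3],
    [0,0.8,0.12,2.8,-0.3],
    [0,0.8,0.12,3.6,-0.3],
    [0,0.8,0.12,4.4,-0.3],
    [0,0.8,0.12,5.2,-0.3],
    [0,0.8,0.12,6,-0.3],
    [0,0.8,0.12,6.8,-0.3],
    [0,0.8,0.12,7.3,-0.3],
    [0,0.8,0.12,7.4,-0.3],
  ],
)

```text
t: 16.13
tool_pos: [0.5623, 0.2579, 0.1642]
orientation: [-2.013, -2.411, 0.003]
wrist_force: [0.3, -0.6, -0.8]
gripper_width: 0.0205
gripper_force: 30.0
```

Call:
carry_out(
  increments=[
    [0,0,0,0,0],
    [0,0,0,0,0],
    [0,0,0,0,0],
    [0,0,0,0,0],
  ],
)

```text
t: 16.47
tool_pos: [0.5633, 0.2582, 0.1664]
orientation: [2.013, 2.411, 0.001]
wrist_force: [-0.5, 0.6, -1.0]
gripper_width: 0.0207
gripper_force: 30.0
```

```bash
python3 go.py .562 .257 .165 10.2
python3 - <<'E'
from h import *
st=arm.state();print(st['wrist_force'],st['gripper_force'])
s=snap("side");p=st["tool_pos"]
print((proj(s,[p,p-[0,0,.017],p-[0,0,.06],[.562,.257,.13]])-[200,230])*6)
save("s8",cv2.resize(s["img"][230:330,200:300],(600,600)))
E
```

```text
t 16.47 pos [0.5633 0.2582 0.1664] axis 10.29 q6 [0.24 0.06] w 0.0207 zaxis [ 0.001  0.    -1.   ]
shift cm [-0.1  -0.15  0.14] turn deg 0.09
[-0.49272619  0.55717524 -0.97202886] 29.999459981918335
[[292.90204432 268.41238297]
 [292.5560037  302.83301853]
 [291.74026919 384.27192755]
 [297.43636069 337.11079267]]
```

View pics/s8.png

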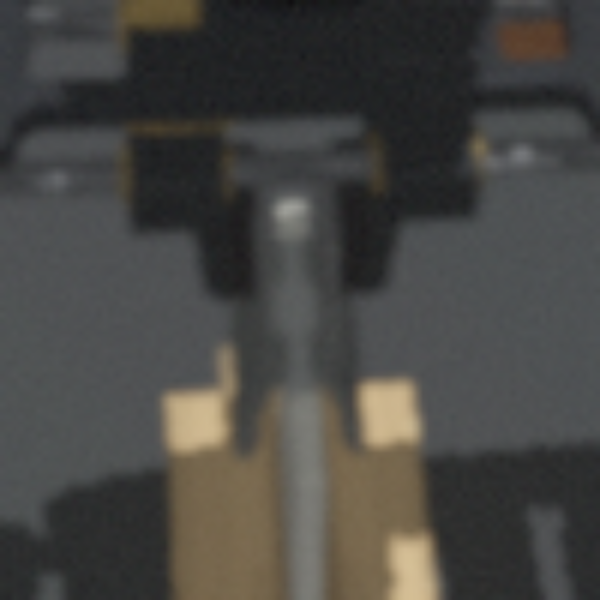

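The jaws are down on both sides of the plate: tips at (245,455) and (350,445) in the crop, the plate between about 283 and 322. There are clear gaps on both sides and no contact force. Handing in.

```bash
python3 -c "
from station import arm
print(arm.sign_off())"
```

```text
the job is handed in; nothing more can be done
None
```

I handed the job in at about 16.5 s: the tall plate stands upright and centred in the foot, released, and the clip is held wide open over the middle of its top edge, clear on both sides. The hand-in returned no verdict.

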